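# Set out the sample board

## Task

Set out the sample board for the next rubbing: lay the black tile with the gold flower flat on the black board, midway between the red tile and the brown tile and lying the same way round as they do. Then set in the middle of each sample what belongs to it: the black-lidded jar upright on the red tile, the yellow-lidded jar upright on the gold-flower tile, and the grey sanding block flat on the brown tile. Leave the red-lidded jar and the bowl where they are, and let go of everything at the end.

Things in the scene. Friction and masses are not known exactly. Their poses are not given: they have to be found in the camera images.
- board: black lacquered board, 166 mm (its x) x 318 mm (its y) x 12 mm thick, fixed flat on the table; origin at the centre of its underside, so its top is 12 mm above. It carries the red and brown tiles near its two ends, at equal distances of 115 mm from its centre along y; the halfway point between them is the board's centre, which is empty at the start
- red_tile: red lacquer sample tile with faint stripes, 95 x 60 x 8.5 mm, lying flat, fixed on one end of the board (which end varies); its 95 mm side (x) lies along the board's 166 mm side; origin at the centre of its underside, its top 8.5 mm above that
- brown_tile: plain brown sample tile, 95 x 60 x 8.5 mm, lying flat, fixed on the other end of the board, same way round as the red one; origin at the centre of its underside, its top 8.5 mm above that
- flower_tile_center (a point): the loose black sample tile with a gold flower, 95 mm (its x) x 60 mm (its y) x 8.5 mm, lying flat on the table at the start, flower up; the point is its centre, 4.2 mm above its underside; z up. Grip it across its 60 mm width; either way round end for end is right
- black_lid_jar_center (a point): the glass screw jar with the black lid (pinkish red inside): loose, round, 48 mm in diameter, 62 mm high; the point is its centre, 31 mm above its foot; z up along the jar. Can be gripped anywhere round its body
- grey_block_center (a point): dark grey sanding block, 48 mm (its x) x 74 mm (its y) x 28 mm high, loose, lying flat; the point is its centre, 14 mm above its underside; z up. Grip it across its 48 mm width; it may be turned any way on its tile
- yellow_lid_jar_center (a point): the glass screw jar with the mustard yellow lid (cream inside): loose, round, 38 mm in diameter, 46 mm high; the point is its centre, 23 mm above its foot; z up along the jar. Can be gripped anywhere round its body
- red_lid_jar_center (a point): the glass screw jar with the red lid (blue inside): loose, round, 52 mm in diameter, 70 mm high; the point is its centre, 35 mm above its foot; z up along the jar. Can be gripped anywhere round its body. It stands loose beyond the left end of the board. Not part of the job: leave it alone
- bowl_center (a point): lacquer bowl, black outside and red inside, 114 mm wide, 56 mm high, loose; the point is its centre, half-way up. Not part of the job: leave it alone
Not all that is in view belongs to the job. There is more than one size of the part that bears yellow_lid_jar_center; the job needs the smallest.

How it is judged:
By the outcome, as a careful person would: the job done as asked, in the order asked, and still so for the second after the job is handed in, with the robot touching nothing.
It also fails if it takes over 96 s, if anything falls off the work surface, if the arm or the gripper's body presses on something with over 40 N, if the wrist force passes 120 N, or if a joint passes its speed limit or range.

## Robot

A 7-joint arm with a two-finger parallel gripper is mounted at the origin on a cart in front of the work surface, level with it; the furniture and walls round the work are solid. World frame = base frame: x ahead of the robot, y to its left, z up, the work surface at z = 0. Lengths are in mm, angles in rad, forces in N, time in s.
With the tool pointing down it reaches from about 400 to 900 mm from the base axis. Payload 5.6 kg.
Tool frame: the origin (TCP) lies midway between the tips of the shut fingers; the grasp point (between the pads) lies 19 mm behind it; x points along the fingers, y is the direction in which the jaws open and shut, and the axes are right-handed (so a half turn about x gives the same grasp; the last joint's range is limited). The gripper opens to 92 mm and grips with 3 to 60 N. Pads are 20 mm wide; open, the fingers measure 128 mm over their backs; the gripper's body (75 mm by 189 mm) begins 69 mm behind the grasp point.
Start: joints at [-0.043, 0.468, -0.012, 1.603, 0.006, 1.071, -0.056], TCP at [650.007, -0.044, 214.592] pointing down, gripper open.
Joint ranges: [-2.53, 2.53], [-0.31, 2.02], [-1.57, 1.55], [0.28, 2.44], [-1.29, 4.43], [0.15, 1.84], [-2.92, 2.92]. Speed limits (rad/s): [2.57, 2.57, 3.14, 3.14, 3.14, 3.14, 3.14].

## Interface

Orientations are given as a rotation vector (axis times angle).
In Python, from cell import robot, grip, kin, viewer gives the robot as it stands. Calls block until the motion is done:
- robot.movep(position, orientation): joint-space move of the TCP to a pose.
- robot.servo_line(position, feed=150, rotation=None): straight line of the TCP; rotation=None keeps the orientation; feed is the mean speed in mm/s.
- robot.goto_joints(angles): joint-space move.
- grip(opening, newtons=None): opening from 0.0 (shut) to 1.0 (fully open); newtons is the grip in N (None keeps the last); returns when the fingers have stopped.
- robot.hold(seconds).
- kin.ik(position, orientation): joint angles nearest the present ones, or None.
- robot.observe(): the state.
- viewer.read_camera(name): name is "scene" or "side" or "wrist"; returns the picture (420x560x3 uint8, red, green, blue); there is no depth.
- viewer.camera_info(name): a dict with "camera_matrix" (3x3 intrinsics, pixels), "R" (3x3) and "t" (3): a world point X has camera coordinates R X + t. Camera axes: x right, y down, z forward; pixel columns grow to the right and rows downward; lengths in mm; the calibration is good to about 2 mm. A picture is of the moment at which its call begins: read the wrist's pose just before it. camera_info takes no time and is no camera call; for the wrist camera it gives the pose at the moment of the call.
A pose or a line that the arm cannot do raises robot.IKError and nothing moves.
- robot.job_done(): hands the job in, once; it reports no verdict.
Trained networks look in the newest picture that a camera, given by its name, has taken for a name from the list of things; names that differ only in an ending like _2 or _b are one class to them, and where a whole thing is asked for, a point or a joint stands for the part that bears it (a point fixed in the world has none). Each returns a list of dicts, best first, with "confidence" (0 to 1); they miss things now and then, are a little off and sometimes report something else, mostly with a low value. They report only what shows in the picture. A call takes as long as a camera call. They do not tell look-alikes from the thing itself.
- viewer.silhouettes(name, camera): "mask" (420x560 bool, what is visible of it).
- viewer.pinpoint(name, camera): "at" ([x, y, z] in mm, in the coordinates of the camera as it stood for that picture, good to about 4 mm: a listed point, or the origin of a listed thing).
The state is a dict: "t": time; "joints": joint angles; "joint_velocities": joint speeds; "joint_torque": joint torques, N m; "tcp_pos": TCP position; "tcp_rot": TCP orientation; "contact_force": force on the tool from outside, world axes, zero at the start; "wrist_torque": the same for the moment, N m; "grip_width": opening from 0.0 (shut) to 1.0 (fully open).
Only numpy, scipy, OpenCV 4.12 (cv2) and the standard library are available. Lean on these libraries where they do the work, as an engineer would, in place of code of your own. Each camera call takes 0.05 s, during which the arm holds its last target.

## Working session

There is one attempt and no reset: what is moved stays moved. The work goes in short steps, each a Python script; the robot and the scene stay as the last script left them, time stands still between calls to the robot, and variables do not carry over. Pictures are saved under pics/ and viewed, and the job is handed in when it is done.

```bash
ls; mkdir -p pics
python3 - <<'E'
from cell import robot, grip, kin, viewer
import cv2,numpy as np
for n in ["scene","side","wrist"]:
    im=viewer.read_camera(n); cv2.imwrite(f"pics/a_{n}.png",im[:,:,::-1])
    ci=viewer.camera_info(n); print(n,np.round(ci["camera_matrix"],1).tolist(),np.round(ci["R"],3).tolist(),np.round(ci["t"],1).tolist())
s=robot.observe();print(s["t"],s["tcp_pos"],s["tcp_rot"])
E
```

```text
pics
scene [[433.4, 0.0, 279.0], [0.0, 433.4, 211.2], [0.0, 0.0, 1.0]] [[0.821, -0.572, -0.008], [-0.445, -0.629, -0.637], [0.359, 0.527, -0.771]] [-518.4, 257.3, 1126.2]
side [[395.8, 0.0, 276.3], [0.0, 395.8, 212.8], [0.0, 0.0, 1.0]] [[-0.999, -0.035, -0.023], [-0.001, 0.574, -0.819], [0.042, -0.818, -0.574]] [590.3, 77.9, 1195.4]
wrist [[346.9, 0.0, 277.5], [0.0, 346.9, 213.7], [0.0, 0.0, 1.0]] [[1.0, 0.001, -0.002], [0.001, -0.962, 0.272], [-0.002, -0.272, -0.962]] [-649.4, -31.4, 391.2]
0.15 [ 6.49578280e+02 -9.39549076e-02  2.13856764e+02] [ 1.20854691  1.21001191 -1.21030349]
```

View pics/a_scene.png

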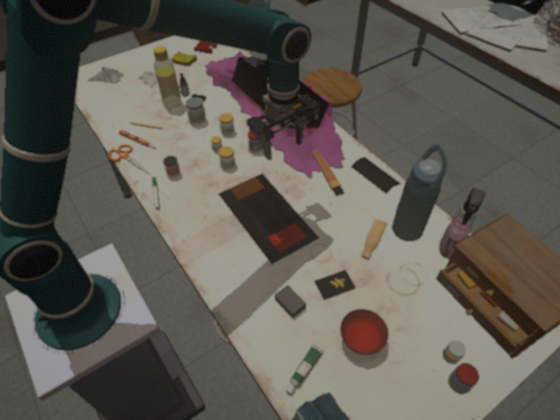

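View pics/a_side.png

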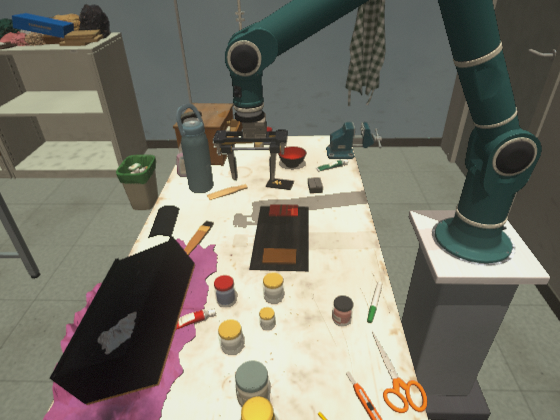

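View pics/a_wrist.png

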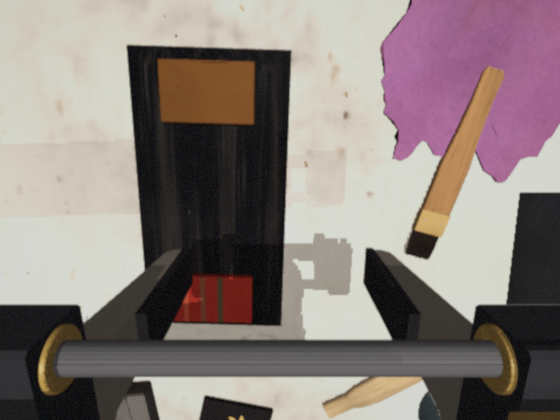

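The wrist picture has +y up, with the brown tile at the left (+y) end (205,90) and red at the right end (220,300). The grey block, flower tile and bowl are to the right. The jars are to the left, including three yellow-lidded ones; the smallest is at side (267,317).

```bash
cat > h.py <<'E'
from cell import robot, grip, kin, viewer
import cv2,numpy as np
from scipy.spatial.transform import Rotation as Ro
def w(ci,p): return np.array(ci["R"]).T@(np.array(p)-np.array(ci["t"]))
def proj(ci,X):
    c=np.array(ci["R"])@np.array(X)+np.array(ci["t"]); u=np.array(ci["camera_matrix"])@c; return u[:2]/u[2]
def plane(ci,px,z):
    K=np.array(ci["camera_matrix"]);R=np.array(ci["R"]);t=np.array(ci["t"])
    d=R.T@np.linalg.inv(K)@np.array([px[0],px[1],1.]); o=-R.T@t
    return o+d*(z-o[2])/d[2]
def snap(n,f=None):
    ci=viewer.camera_info(n); im=viewer.read_camera(n)
    if f: cv2.imwrite(f"pics/{f}.png",im[:,:,::-1])
    return ci,im
E
python3 - <<'E'
from h import *
N=["board","red_tile","brown_tile","flower_tile_center","black_lid_jar_center","grey_block_center","yellow_lid_jar_center","red_lid_jar_center","bowl_center"]
for c in ["scene","side","wrist"]:
    ci,im=snap(c)
    for n in N:
        for d in viewer.pinpoint(n,c)[:4]:
            X=w(ci,d["at"]); print(c,n,round(d["confidence"],2),np.round(X,0),np.round(proj(ci,X)))
print(robot.observe()["t"])
E
```

```text
scene board 0.91 [576. -12.   5.] [266. 213.]
scene red_tile 0.7 [ 567. -131.   12.] [286. 239.]
scene brown_tile 0.67 [577. 102.  12.] [247. 189.]
scene flower_tile_center 0.96 [ 590. -322.   -0.] [335. 284.]
scene flower_tile_center 0.71 [418. 315.  35.] [170. 165.]
scene black_lid_jar_center 0.85 [421. 315.  33.] [171. 166.]
scene grey_block_center 0.78 [ 456. -299.   13.] [289. 302.]
scene yellow_lid_jar_center 0.81 [591. 245.  31.] [227. 157.]
scene yellow_lid_jar_center 0.56 [676. 392.  33.] [227. 124.]
scene yellow_lid_jar_center 0.45 [598. 333.  25.] [216. 143.]
scene red_lid_jar_center 0.75 [707. 258.  32.] [254. 141.]
scene bowl_center 0.6 [ 542. -479.   33.] [362. 334.]
side board 0.8 [576. -16.   1.] [281. 235.]
side red_tile 0.74 [ 571. -130.    5.] [284. 212.]
side brown_tile 0.91 [582. 101.  12.] [278. 257.]
side flower_tile_center 0.58 [ 592. -319.    6.] [279. 183.]
side black_lid_jar_center 0.86 [428. 316.  26.] [340. 313.]
side grey_block_center 0.71 [ 464. -301.   12.] [314. 184.]
side yellow_lid_jar_center 0.95 [678. 392.  32.] [231. 336.]
side yellow_lid_jar_center 0.81 [601. 332.  21.] [267. 319.]
side yellow_lid_jar_center 0.77 [587. 241.  30.] [274. 288.]
side red_lid_jar_center 0.6 [709. 258.  36.] [225. 291.]
side bowl_center 0.69 [ 543. -480.   27.] [292. 158.]
wrist board 0.95 [575. -18.  -2.] [212. 201.]
wrist red_tile 0.75 [ 571. -128.   13.] [211. 294.]
wrist brown_tile 0.8 [579.  96.   6.] [209.  96.]
wrist grey_block_center 0.72 [ 460. -302.   15.] [134. 413.]
1.65
```

```bash
cat >> h.py <<'E'
def rect(ci,mask,z):
    "min-area rectangle of mask contour mapped to plane z: centre, sizes, angle of long side"
    cs,_=cv2.findContours(mask.astype(np.uint8),cv2.RETR_EXTERNAL,cv2.CHAIN_APPROX_NONE)
    c=max(cs,key=cv2.contourArea)[:,0,:]
    P=np.array([plane(ci,p,z)[:2] for p in c],np.float32)
    (x,y),(a,b),th=cv2.minAreaRect(P)
    if b>a: a,b,th=b,a,th+90
    th=(th+90)%180-90
    return np.round([x,y,a,b,th],1)
DOWN=np.array([1.2092,1.2092,-1.2092])
E
python3 - <<'E'
from h import *
s=robot.observe();M=Ro.from_rotvec(s["tcp_rot"]).as_matrix();print(np.round(M,2).tolist())
def look(f,names):
    ci,im=snap("wrist",f)
    for n,z in names:
        for d in viewer.silhouettes(n,"wrist")[:1]:
            print(f,n,round(d["confidence"],2),rect(ci,d["mask"],z))
        for d in viewer.pinpoint(n,"wrist")[:1]: print("   pin",round(d["confidence"],2),np.round(w(ci,d["at"]),1))
robot.movep([576,-80,260],DOWN)
look("b1",[("board",12),("red_tile",20.5),("brown_tile",20.5)])
robot.movep([530,-380,230],DOWN)
look("b2",[("flower_tile_center",8.5),("grey_block_center",28)])
robot.movep([530,-330,230],DOWN)
look("b3",[("flower_tile_center",8.5),("grey_block_center",28)])
print(robot.observe()["t"])
E
```

```text
[[-0.0, 1.0, -0.0], [-0.0, -0.0, -1.0], [-1.0, -0.0, 0.0]]
b1 board 0.74 [574.3 -27.1 289.4 163.4  88.3]
   pin 0.93 [571.  -17.    3.3]
b1 red_tile 0.57 [ 571.4 -129.3   94.9   60.9   -1.7]
   pin 0.57 [ 572.9 -130.5   13.1]
b1 brown_tile 0.61 [578.   90.3  95.5  45.   -0. ]
   pin 0.95 [582.1  97.1   8.8]
b2 flower_tile_center 0.92 [ 590.1 -323.5   96.1   60.6  -12.6]
   pin 0.82 [ 589.4 -327.8    1.8]
b2 grey_block_center 0.81 [ 462.3 -298.8   72.6   49.8  -84.5]
   pin 0.58 [ 459.9 -302.3   15.7]
b3 flower_tile_center 0.7 [ 589.3 -323.6   96.7   62.7  -12.6]
   pin 0.82 [ 588.7 -324.     1.1]
b3 grey_block_center 0.92 [ 462.3 -297.8   72.8   49.8  -84.9]
   pin 0.71 [ 458.5 -302.3   17.2]
4.525
```

View pics/b1.png

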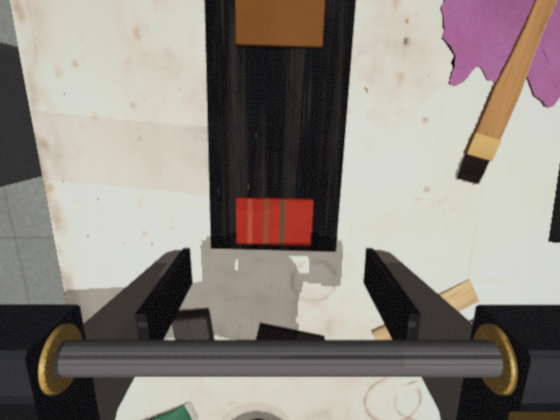

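View pics/b2.png

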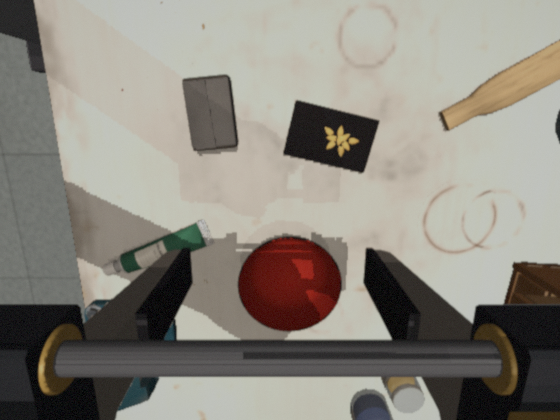

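b1 shows red tile fully at (275,222), with brown cut off at the top edge. b2 shows the flower tile at (331,136), grey block at (210,112) and bowl at (290,283), all clear. Next I measure brown and the jars.

Run:
```python
from h import *
def look(f,names,k=1):
    ci,im=snap("wrist",f)
    for n,z in names:
        for d in viewer.silhouettes(n,"wrist")[:k]:
            print(f,n,round(d["confidence"],2),rect(ci,d["mask"],z))
        for d in viewer.pinpoint(n,"wrist")[:k]: print("   pin",round(d["confidence"],2),np.round(w(ci,d["at"]),1))
robot.movep([575,0,260],DOWN)
look("c1",[("board",12),("red_tile",20.5),("brown_tile",20.5)])
robot.movep([520,230,260],DOWN)
look("c2",[("black_lid_jar_center",62),("yellow_lid_jar_center",46)],3)
robot.movep([520,280,260],DOWN)
look("c3",[("black_lid_jar_center",62),("yellow_lid_jar_center",46)],3)
print(robot.observe()["t"])
```

```text
c1 board 0.75 [575.4 -13.2 311.7 164.   88.3]
   pin 0.59 [575.5 -18.5  -1. ]
c1 red_tile 0.6 [ 572.6 -128.    94.9   63.3   -1.8]
   pin 0.55 [ 574.4 -133.    11.8]
c1 brown_tile 0.91 [578.5  99.3  94.5  59.7  -1.6]
   pin 0.38 [ 5.739e+02 -1.850e+01 -2.000e-01]
c2 black_lid_jar_center 0.77 [ 4.282e+02  3.110e+02  5.510e+01  4.470e+01 -1.000e-01]
   pin 0.92 [422.8 313.8  32.3]
c2 yellow_lid_jar_center 0.9 [ 6.755e+02  3.872e+02  7.150e+01  5.230e+01 -1.000e-01]
c2 yellow_lid_jar_center 0.85 [588.8 242.2  63.9  52.6 -43.2]
   pin 0.81 [590.4 240.5  34.8]
   pin 0.72 [676.3 393.5  35.8]
   pin 0.64 [602.5 334.8  20.2]
c3 black_lid_jar_center 0.86 [428.3 315.1  54.7  45.9  42.4]
   pin 0.89 [422.8 312.4  32.7]
c3 yellow_lid_jar_center 0.91 [597.6 332.5  42.5  36.  -25. ]
c3 yellow_lid_jar_center 0.88 [588.9 242.9  67.5  53.3 -61. ]
c3 yellow_lid_jar_center 0.83 [675.8 392.4  71.3  55.    6.8]
   pin 0.96 [601.8 331.9  23.1]
   pin 0.78 [589.3 239.5  32.3]
   pin 0.76 [671.6 395.8  33.1]
7.9
```

View pics/c1.png

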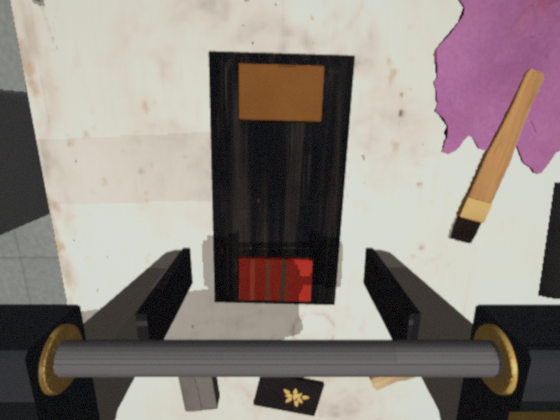

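View pics/c3.png

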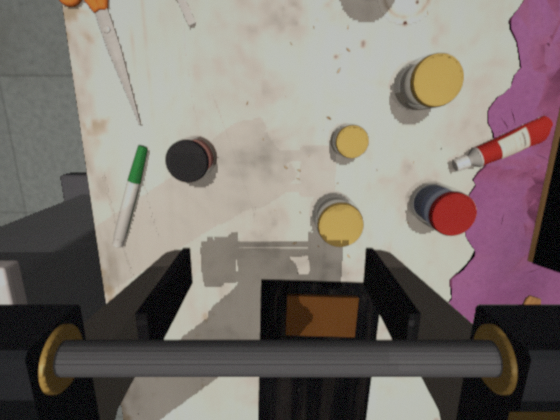

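Red (572,-129) and brown (578.5,99.4) are 228.6 mm apart (should be 230), and their midpoint (575.3,-14.7) matches the board centre. c3 shows the small yellow lid at (351,141) and the black lid at (188,160). Next I refine the lid centres and check IK.

```bash
cat >> h.py <<'E'
def rot(yaw): return (Ro.from_euler("z",yaw,degrees=True)*Ro.from_rotvec(DOWN)).as_rotvec()
E
python3 - <<'E'
from h import *
ci,im=snap("wrist")
hsv=cv2.cvtColor(im,cv2.COLOR_RGB2HSV)
def blob(m,p):
    n,l,s,c=cv2.connectedComponentsWithStats(m.astype(np.uint8)); k=l[p[1],p[0]]; 
    cs,_=cv2.findContours((l==k).astype(np.uint8),cv2.RETR_EXTERNAL,cv2.CHAIN_APPROX_NONE)
    return cs[0]
y=(hsv[...,0]>15)&(hsv[...,0]<35)&(hsv[...,1]>120)
b=(im.max(2)<50)
for nm,m,p,zs in(("y",y,(351,141),(46,40)),("b",b,(188,160),(62,55))):
    c=blob(m,p);e=cv2.minEnclosingCircle(c.astype(np.float32))
    for z in zs:
        P=np.array([plane(ci,q,z)[:2] for q in c[:,0,:]],np.float32);(x,yy),r=cv2.minEnclosingCircle(P);print(nm,z,len(c),round(x,1),round(yy,1),round(2*r,1))
# scene/side checks
for cam in("scene","side"):
    cj=viewer.camera_info(cam)
    for X in([600,332,46],[426,316,62],[600,332,23]): print(cam,X,np.round(proj(cj,X)))
for nm,pos,yw in [("tile",(590,-323.5,2),(77.4,-102.6)),("tileP",(575,-15,14),(88.3,-91.7)),("bj",(425,314,14),(90,-90,0,45,-45)),("bjP",(572,-129,35),(90,-90,0,45,-45)),("yj",(600,332,7),(0,)),("yjP",(575,-15,28),(0,)),("blk",(462,-298,4),(5.3,-174.7)),("blkP",(578.5,99,25),(88.3,-91.7,-1.7))]:
    for a in yw:
        q=kin.ik(pos,rot(a)); print(nm,a,None if q is None else np.round(q,2))
E
```

```text
y 46 89 599.7 331.6 34.1
y 40 89 601.0 331.2 34.6
b 62 126 424.4 311.9 43.5
b 55 126 422.5 311.1 44.3
scene [600, 332, 46] [216. 139.]
scene [426, 316, 62] [171. 158.]
scene [600, 332, 23] [217. 144.]
side [600, 332, 46] [267. 312.]
side [426, 316, 62] [342. 302.]
side [600, 332, 23] [267. 318.]
tile 77.4 [ 0.53  0.76 -0.11  1.65  0.12  0.74  1.71]
tile -102.6 [ 0.07  0.82  0.55  1.68 -0.57  0.8  -0.9 ]
tileP 88.3 [ 0.17  0.64 -0.26  1.89  0.26  0.64  1.29]
tileP -91.7 [-0.2   0.62  0.21  1.92 -0.22  0.62 -1.45]
bj 90 [-0.42  0.6  -0.34  2.    0.35  0.59  0.57]
bj -90 [-0.78  0.57  0.1   2.03 -0.1   0.55 -2.18]
bj 0 [-0.6   0.57 -0.12  2.02  0.12  0.56 -0.81]
bj 45 [-0.53  0.58 -0.21  2.01  0.21  0.57 -0.1 ]
bj -45 [-0.68  0.57 -0.02  2.02  0.02  0.55 -1.5 ]
bjP 90 [ 0.33  0.61 -0.22  1.86  0.2   0.68  1.57]
bjP -90 [-0.05  0.61  0.28  1.89 -0.26  0.68 -1.19]
bjP 0 [ 0.13  0.6   0.04  1.88 -0.04  0.67  0.2 ]
bjP 45 [ 0.22  0.6  -0.07  1.87  0.06  0.67  0.9 ]
bjP -45 [ 0.04  0.6   0.16  1.89 -0.15  0.67 -0.5 ]
yj 0 [-0.49  0.77 -0.09  1.61  0.09  0.76 -0.62]
yjP 0 [-0.03  0.6  -0.    1.91  0.    0.64 -0.04]
blk 5.3 [ 0.37  0.61  0.17  1.98 -0.19  0.56  0.77]
blk -174.7 [ 0.18  0.64  0.43  1.99 -0.45  0.6  -2.14]
blkP 88.3 [-0.01  0.64 -0.29  1.86  0.27  0.68  1.09]
blkP -91.7 [-0.37  0.62  0.19  1.89 -0.18  0.65 -1.67]
blkP -1.7 [-0.2   0.62 -0.04  1.88  0.03  0.65 -0.28]
```

Run:
```python
from h import *
def st(m): 
    s=robot.observe(); print(m,round(s["t"],2),np.round(s["tcp_pos"],1),"w",round(s["grip_width"]*92,1),"F",np.round(s["contact_force"],1))
grip(0.87,25)
robot.movep([540,100,200],DOWN)
robot.movep([589.8,-323.5,120],rot(77.4)); st("above")
robot.servo_line([589.8,-323.5,12],feed=150)
robot.servo_line([589.8,-323.5,2.5],feed=30); st("down")
grip(0.0,25); st("gripped")
robot.servo_line([589.8,-323.5,60],feed=100); st("up")
snap("side","d_side"); snap("wrist","d_wrist")
```

```text
above 10.85 [ 590.9 -321.7  120.3] w 80.1 F [-0.2 -0.2  0.1]
down 12.18 [ 589.7 -323.5    2.4] w 79.8 F [-0.7  0.5  0.3]
gripped 12.62 [ 589.9 -323.5    2.6] w 59.7 F [0.6 0.  0.9]
up 13.34 [ 589.6 -323.5   60. ] w 59.6 F [ 0.9  0.6 -1.2]
```

View pics/d_wrist.png

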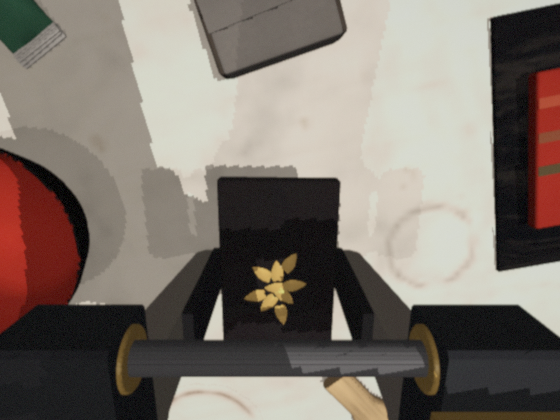

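Tile is held centred between the fingers, flower at (275,287). Placing it.

```bash
cat >> h.py <<'E'
def st(m): 
    s=robot.observe(); print(m,round(s["t"],2),np.round(s["tcp_pos"],1),"w",round(s["grip_width"]*92,1),"F",np.round(s["contact_force"],1)); return s
def lower(x,y,z0,zmin,dF=4):
    f0=robot.observe()["contact_force"][2]; z=z0
    while z>zmin:
        z-=0.7; robot.servo_line([x,y,z],feed=25)
        s=robot.observe()
        if s["contact_force"][2]-f0>dF: break
    return st("lowered")
E
python3 - <<'E'
from h import *
X,Y=575.3,-14.7
robot.servo_line([589.8,-323.5,100],feed=200)
robot.movep([X,Y,80],rot(88.3)); robot.hold(0.2); st("above")
robot.servo_line([X,Y,20],feed=120); 
lower(X,Y,17.5,13.5)
grip(0.87,25); robot.hold(0.2); st("open")
robot.servo_line([X,Y,100],feed=150)
robot.movep([560,0,260],DOWN)
robot.hold(0.2)
ci,im=snap("wrist","e1")
for n,z in(("flower_tile_center",20.5),("red_tile",20.5),("brown_tile",20.5)):
    for d in viewer.silhouettes(n,"wrist")[:1]: print(n,round(d["confidence"],2),rect(ci,d["mask"],z))
st("")
E
```

```text
above 15.18 [575.6 -16.5  79.9] w 59.7 F [-1.1  0.7 -0. ]
lowered 16.85 [575.4 -14.7  15. ] w 59.4 F [-1.8  0.2  4. ]
open 17.53 [575.3 -14.7  14.7] w 80.0 F [-0.6 -0.7  0.8]
flower_tile_center 0.73 [575.6 -13.7  94.7  61.2  -2.4]
red_tile 0.86 [ 572.1 -128.5   93.4   62.3   -1.1]
brown_tile 0.76 [578.9  99.4  95.6  60.4  -1.2]
 19.93 [ 5.599e+02 -1.000e-01  2.598e+02] w 80.3 F [ 0.2 -0.2  0.6]
```

View pics/e1.png

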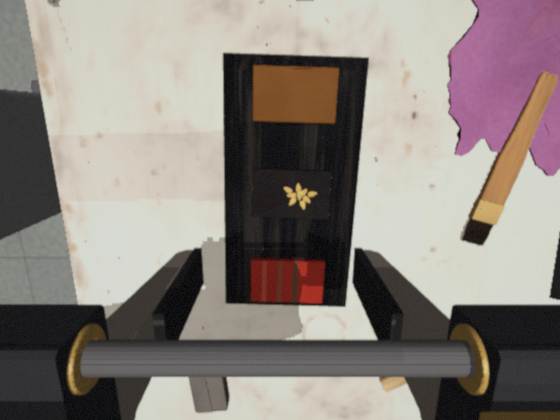

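The flower tile sits at (291,194), midway and aligned (575.6,-13.7). Now the black-lidded jar.

Run:
```python
from h import *
x,y=424.2,312.5
grip(0.82,20)
robot.movep([x,y,150],rot(90)); robot.hold(0.2); st("above")
robot.servo_line([x,y,30],feed=150)
robot.servo_line([x,y,14],feed=50); st("down")
grip(0.0,20); st("gripped")
robot.servo_line([x,y,100],feed=120); robot.hold(0.1); st("up")
snap("side","f_side")
X,Y=572.2,-129.0
robot.movep([X,Y,110],rot(88.3)); robot.hold(0.2); st("above tile")
robot.servo_line([X,Y,42],feed=120)
lower(X,Y,38,33)
snap("side","f_side2");snap("wrist","f_wrist2")
```

```text
above 21.75 [425.1 311.7 150.2] w 75.6 F [-0.  -0.4 -0.9]
down 23.17 [424.  312.4  13.7] w 75.6 F [-0.7  0.  -0.3]
gripped 23.71 [424.3 312.4  14.1] w 46.6 F [ 0.8 -1.1  2.1]
up 24.68 [423.6 312.1  99.1] w 46.6 F [ 0.1  0.3 -1.7]
above tile 26.62 [ 572.4 -127.7  110. ] w 46.4 F [ 0.4  0.2 -0.3]
lowered 28.93 [ 572.4 -129.    34.6] w 46.5 F [-2.2  0.1  5.7]
```

View pics/f_side2.png

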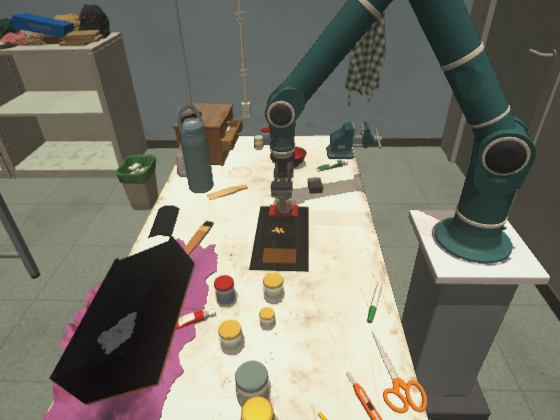

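View pics/f_wrist2.png

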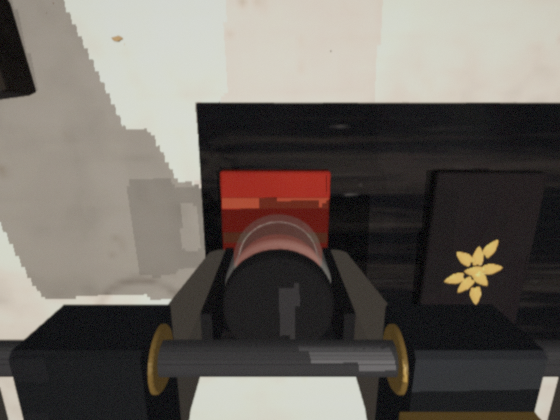

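Run:
```python
from h import *
X,Y=572.2,-129.0
grip(0.82,20); robot.hold(0.1)
robot.servo_line([X,Y,120],feed=150)
robot.movep([560,-20,260],DOWN); robot.hold(0.2)
ci,im=snap("wrist","g1")
for d in viewer.pinpoint("black_lid_jar_center","wrist")[:1]: print(np.round(w(ci,d["at"]),1))
for c in("side",):
    ci,im=snap(c,"g_"+c)
    for d in viewer.pinpoint("black_lid_jar_center",c)[:1]: print(c,np.round(w(ci,d["at"]),1))
st("")
```

```text
[ 574.4 -127.8   51.4]
side [ 572.3 -122.3   46.6]
 32.27 [560.  -20.2 259.9] w 75.6 F [-0.3  0.6  0.4]
```

View pics/g1.png

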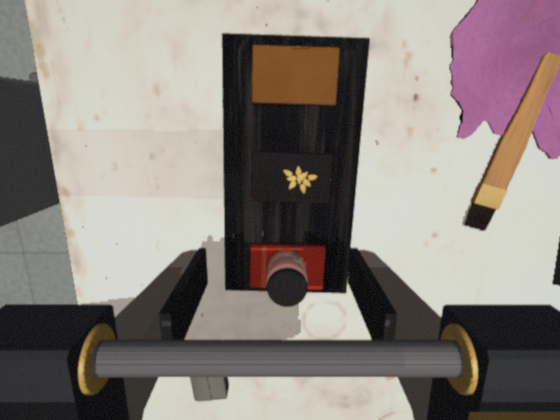

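View pics/g_side.png

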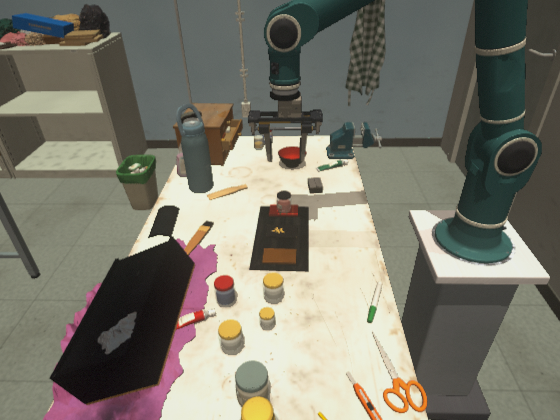

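The black-lidded jar stands upright and centred on red (wrist 287,280; side 284,205). Next is the small yellow jar.

Run:
```python
from h import *
x,y=600.2,331.6
grip(0.70,15)
robot.movep([x,y,170],rot(0)); robot.hold(0.2); st("above")
robot.servo_line([x,y,30],feed=150)
robot.servo_line([x,y,6],feed=50); st("down")
grip(0.0,15); st("gripped")
robot.servo_line([x,y,110],feed=120); robot.hold(0.1); st("up")
X,Y=575.4,-14.3
robot.movep([X,Y,120],rot(-1.7)); robot.hold(0.2); st("above tile")
robot.servo_line([X,Y,35],feed=120)
lower(X,Y,30.5,25.2,3)
grip(0.70,15); robot.hold(0.1)
robot.servo_line([X,Y,130],feed=150)
robot.movep([560,-20,260],DOWN); robot.hold(0.2)
ci,im=snap("wrist","h1")
for n in("yellow_lid_jar_center","flower_tile_center","black_lid_jar_center"):
  for d in viewer.pinpoint(n,"wrist")[:2]: print(n,np.round(w(ci,d["at"]),1))
snap("side","h_side")
st("")
```

```text
above 34.21 [601.1 330.1 170.6] w 63.9 F [0.3 0.3 0.2]
down 35.92 [600.1 331.6   5.7] w 64.3 F [-0.6  0.4  0.4]
gripped 36.45 [600.4 331.6   6.2] w 37.1 F [-0.4 -0.6  1.3]
up 37.57 [599.5 331.2 108.8] w 36.7 F [-0.5 -0.6 -1.4]
above tile 39.08 [575.6 -12.8 119.8] w 36.4 F [ 0.5  0.1 -1. ]
lowered 41.54 [575.5 -14.3  27.2] w 37.1 F [-2.4  0.3  8. ]
yellow_lid_jar_center [574.6 -13.2  46.6]
flower_tile_center [572.9 -18.4  15.2]
black_lid_jar_center [ 572.4 -130.5   49.5]
black_lid_jar_center [ 575.6 -132.5   15.8]
 44.09 [559.8 -20.  259.4] w 64.4 F [ 0.7 -0.2  0.2]
```

View pics/h1.png

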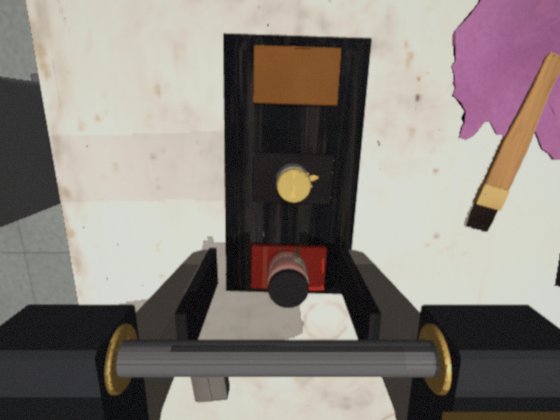

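View pics/h_side.png

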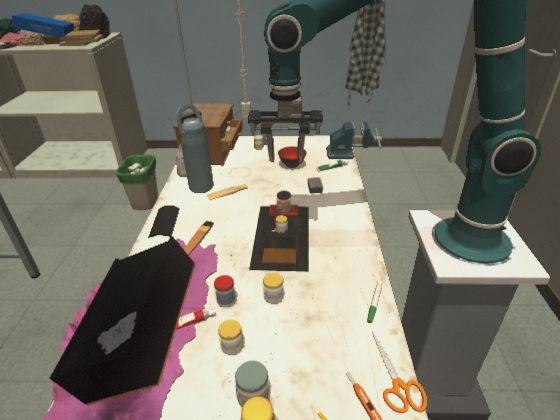

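Yellow jar is upright in the middle of the flower tile (wrist 294,184). Last, the block.

Run:
```python
from h import *
x,y=462.2,-298.3
grip(0.75,25)
robot.movep([x,y,150],rot(5.2)); robot.hold(0.2); st("above")
robot.servo_line([x,y,25],feed=150)
robot.servo_line([x,y,4],feed=50); st("down")
grip(0.0,25); st("gripped")
robot.servo_line([x,y,170],feed=150); robot.hold(0.1); st("up")
X,Y=578.6,99.4
robot.movep([X,Y,170],rot(88.3)); robot.hold(0.2); st("above tile")
robot.servo_line([X,Y,32],feed=120)
lower(X,Y,28,23.2,4)
grip(0.75,25); robot.hold(0.1); st("open")
robot.servo_line([X,Y,150],feed=150)
robot.movep([560,0,270],DOWN); robot.hold(0.2)
ci,im=snap("wrist","i1")
for d in viewer.silhouettes("grey_block_center","wrist")[:1]: print(rect(ci,d["mask"],48.5))
for n in("grey_block_center","yellow_lid_jar_center","black_lid_jar_center"):
  for d in viewer.pinpoint(n,"wrist")[:1]: print(n,np.round(w(ci,d["at"]),1))
ci,_=snap("side","i_side")
for n in("grey_block_center","yellow_lid_jar_center","black_lid_jar_center","red_lid_jar_center","bowl_center"):
  for d in viewer.pinpoint(n,"side")[:4]: print(n,np.round(w(ci,d["at"]),1))
st("")
```

```text
above 45.77 [ 463.2 -297.3  150.4] w 69.3 F [-0.1 -0.1  0.1]
down 47.33 [ 462.  -298.2    3.7] w 69.1 F [ 0.4 -0.6 -0.1]
gripped 47.78 [ 462.3 -298.4    4.2] w 46.7 F [ 0.1 -0.7  1. ]
up 49.14 [ 461.6 -298.   168.9] w 46.8 F [-0.1  0.3 -1.7]
above tile 50.88 [578.8  98.  170. ] w 46.8 F [-0.5  0.1 -0.3]
lowered 53.77 [578.8  99.4  24.7] w 46.8 F [-2.5  0.4  8.7]
open 54.38 [578.6  99.4  23.7] w 69.2 F [-0.4  0.4 -0.3]
[578.6  99.2  73.2  47.3  -1.7]
grey_block_center [578.   96.8  35. ]
yellow_lid_jar_center [576.   -7.3  46.1]
grey_block_center [586.   97.   31.7]
yellow_lid_jar_center [677.8 395.6  34.3]
yellow_lid_jar_center [586.9 243.6  32.1]
yellow_lid_jar_center [574.2 -14.2  41.3]
black_lid_jar_center [ 572.7 -125.3   47. ]
red_lid_jar_center [710.7 258.7  37. ]
bowl_center [ 543.6 -483.4   27. ]
 57.24 [560.   -0.  270.1] w 69.3 F [ 0.2 -0.1 -0.5]
```

View pics/i1.png

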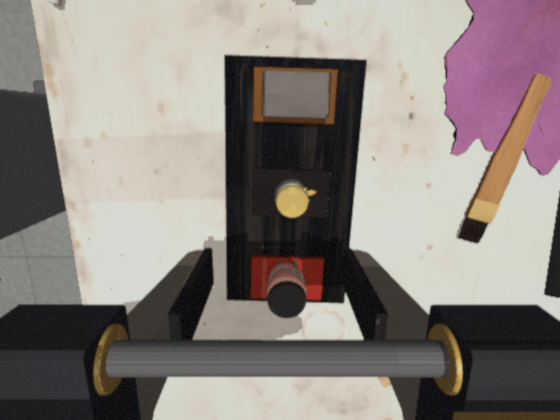

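View pics/i_side.png

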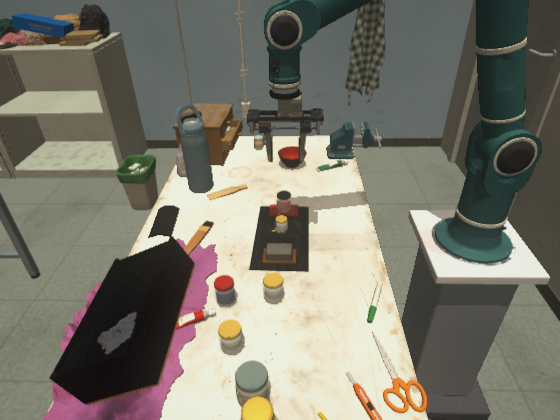

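Block sits centred on brown (wrist 295,95; side 279,250). Both jars are upright, the other jars and bowl are unmoved, and the gripper is clear.

```bash
python3 -c "
from h import *
robot.job_done(); st('done')"
```

```text
the job is handed in; nothing more can be done
the job is handed in; nothing more can be done
```

The sample board is set out as asked, and I handed the job in at about 57 s on the robot's clock, under the 96 s limit. Everything was done in the order asked, and the gripper was open and clear of everything at hand-in.

| Item | Where it is | Last check |
|---|---|---|
| Gold-flower tile | flat on the board, midway between red and brown | about 1 mm from the midpoint; turned −2.4°, red and brown read −1.1° to −1.8° |
| Black-lidded jar | upright on the red tile | within about 3 mm of its centre from the wrist camera |
| Smallest yellow-lidded jar | upright on the gold-flower tile | within about 2 mm of its centre right after release |
| Grey sanding block | flat on the brown tile, long side along the tile | within 1 mm of its centre, turned −1.7° |

The red-lidded jar and the bowl read where they were at the start, within the cameras' error.

Some last readings disagreed:
- **Jars:** a few network readings were 4–7 mm off in y. They were side-camera readings of the black-lidded jar (−122 and −125 mm against −129) and one later wrist reading of the yellow-lidded jar (−7 mm against −14). Other readings and the pictures show both jars centred, so I treated these as network error.
- **Block height:** the side camera put the block centre at 32 mm, while the wrist camera's 35 mm matches the expected 34.5 mm.
- **Grip width:** the black-lidded jar gripped at 46.6 mm against the stated 48 mm, and the block at 46.8 mm against 48 mm. Neither slipped.

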